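# Size two mandarins on the sorting ramp in the cold store

### The arm

A 6-joint arm with a two-finger parallel gripper is mounted at the origin on the work surface. World frame = base frame: x ahead of the robot, y to its left, z up, the work surface at z = 0. Lengths are in m, angles in rad, forces in N, time in s.
With the tool pointing down it reaches from about 0.225 to 0.875 m from the base axis. Payload 3.4 kg.
Tool frame: the origin (TCP) lies at the very end of the fingers, on their centre line; the grasp point (between the pads) lies 19 mm behind it (manip.hold_point_z is the distance from the TCP to the grasp point, in m); z points along the fingers, x is the direction in which the jaws open and shut, and the axes are right-handed (so a half turn about z gives the same grasp; the last joint's range is limited). The gripper opens to 85 mm and grips with 20 to 120 N. Pads are 22 mm wide; open, the fingers measure 114 mm over their backs; the gripper's body (76 mm by 85 mm) begins 54 mm behind the grasp point. The pads swing forward as they close: fully open they stand 13 mm farther back than shut.
Start: joints at [-1.37, 0.276, 1.505, -0, 1.361, -0.121], TCP at [0.182, -0.546, 0.231] pointing down, gripper open.
Joint ranges: [-2.89, 2.89], [-0.75, 2.08], [0.22, 2.7], [-1.18, 4.32], [0.11, 2.71], [-2.7, 2.7]. Speed limits (rad/s): [2.57, 2.57, 3.14, 3.14, 3.14, 3.14].

### API

Orientations are given as a unit quaternion [w, x, y, z].
In Python, from rig import telemetry, cams, manip, finder gives the robot as it stands. The module is installed in compiled form; this text tells all that it offers.
- The arm moves only by the tool carry_out, never from a script. Its argument "rows" is a list that holds one entry, the list of rows, each a list of 5 numbers: the gripper's target within -1 to 1 (fully open at 1, half-way at 0, shut at -1), then the shift along the world's x, y, z in cm, then the turn about the world's z in rad. A call has 1 to 12 rows; each row shifts and turns the commanded pose from where the row before left it; what a row does not reach is not made up. A row lasts 1/10 s, in which the tool goes at most 50 mm and 8.59 degrees, less where a joint would pass 70% of its speed; a pose out of reach is approached as far as the arm can. A call with a gripper value outside its range is refused whole. The fingers move at their own pace and stop on an object; "force" is the grip in N (left out, the last holds). Time passes only in rows, so rows that do not move let the fingers close. It gives the time, the measured TCP pose, the force and the opening at its end, in the units of the state.
- telemetry.get_state(): the state, without advancing time (a new reading comes with each control period).
- cams.get_image(name): name is "scene" or "side" or "wrist"; returns a dict with "image" (420x560x3 uint8, red, green, blue), "camera_matrix" (3x3 intrinsics, pixels), "eye" and "attitude" of the camera in the world. Camera axes: x right, y down, z forward; pixel columns grow to the right and rows downward; lengths in m; the calibration is good to about 2 mm. The wrist camera is an equidistant fisheye: a pixel r from the principal point sees the ray r / f radians off the axis. A picture is of the moment at which its call begins. There is no depth.
- manip.sign_off(): hands the job in, once; it reports no verdict.
Trained networks look in a picture, given as the dict that the camera call returned (one of the last four; its "shot" number tells which), for a name from the list of things; names that differ only in an ending like _2 or _b are one class to them, and where a whole thing is asked for, a point or a joint stands for the part that bears it (a point fixed in the world has none). Each returns a list of dicts, best first, with "confidence" (0 to 1); they miss things now and then, are a little off and sometimes report something else, mostly with a low value. They report only what shows in the picture. A call takes as long as a camera call. They do not tell look-alikes from the thing itself.
- finder.boxes_of(picture, thing): "xy" ([column, row] in pixels, amid what is visible of it).
The state is a dict: "clock": time; "qpos": joint angles; "qd": joint speeds; "effort": joint torques, N m; "position": TCP position; "ee_rot": TCP orientation; "contact_force": force on the tool from outside, world axes, zero at the start; "moment": the same for the moment, N m; "width": finger opening in m.
Only numpy, scipy, OpenCV 4.12 (cv2) and the standard library are available. Lean on these libraries where they do the work, as an engineer would, in place of code of your own. Each camera call takes 0.05 s, during which the arm holds its last target.

### The job

Pick up the metal scoop that holds the two mandarins by its black grip, and tip the fruit out of its open mouth onto the upper end of the white sorting ramp, so that they roll down and each drops into its own opening: the small one into the first, narrow opening and the large one into the second, wide opening. Do not touch the fruit with the fingers; then set the emptied scoop upright back on the table and let go.

Things in the scene. Friction and masses are not known exactly. Their poses are not given: they have to be found in the camera images.
- scoop_grip (a point): Centre of the black grip bar (14 mm thick in x, 76 long in y, 26 tall) on the aluminium scoop with the fruit, 120 mm above its underside; z up. An identical empty scoop, 133 mm tall, may stand between. The scoop is a trough 115 x 76 mm, walls 58 high, 3 thick, open at the top and at its mouth (+x end, no lip). The mouth's floor edge lies 57 mm towards +x and 92 mm below this point. About 0.3 kg.
- fruit_small: Small mandarin, 40 mm ball, 35 g; origin at its centre. Lies in the scoop nearer the mouth. The scoop's floor rises 10 degrees to the mouth, so fruit stays in until the mouth is tipped down more than that; 35 degrees empties it. The fruit's tops are some 46 mm below the grip centre. In its pocket in the ramp its centre is about 45 mm above the table.
- fruit_large: Large mandarin, 60 mm ball, about 110 g; origin at its centre. Lies in the scoop at the closed end. It rolls over the ramp's narrow opening on the rails beside it, and drops at the wide one, where its centre ends about 45 mm above the table.
- ramp: Fixed white ramp, falling 8 degrees to +x (y across, z up). Origin on the table under the middle of its upper end: a funnel plate, x -60 to 60 mm, 106 mm high at the origin; back edge 130 high; side walls 34 above the plate, 135 mm apart at the back, 70 at x = 60. Then a 72 mm channel: narrow opening 46 wide, x 65 to 182; wide opening 72 wide, x 190 to 265; end stop 106 mm high.
There are look-alikes about, which are no part of the job. What is shaped like the fruit_large but pink is not meant.

How it is judged:
On the way, in this order (a step that is already met when the one before it is completed fails the run):
1. the scoop is lifted with both fruits in it (height (world z) of scoop_grip above 0.15 m and distance between scoop_grip and fruit_small below 0.12 m and distance between scoop_grip and fruit_large below 0.12 m), for 0.1 s.
2. the scoop is tipped over the ramp's upper end (more than 10 degrees, its grip within 90 mm across and not beyond the head) (angle between scoop_grip's own z axis and vertical above 0.175 rad and x of scoop_grip in the frame of ramp between -0.15 and 0.09 m and y of scoop_grip in the frame of ramp between -0.09 and 0.09 m).
At the end, for the whole second after the job is handed in: The small fruit rests in the pocket of the narrow opening and the large one in the pocket of the wide opening (centres below 65 mm over the table, inside their opening's outline), both at rest, and the scoop stands upright (within 10 degrees) on the table (grip centre 100 to 140 mm high), released (x of fruit_small in the frame of ramp between 0.05 and 0.178 m and y of fruit_small in the frame of ramp between -0.03 and 0.03 m and height (world z) of each of fruit_small, fruit_large below 0.065 m and x of fruit_large in the frame of ramp between 0.178 and 0.27 m and y of fruit_large in the frame of ramp between -0.03 and 0.03 m and linear speed of each of fruit_small, fruit_large below 0.05 m/s and height (world z) of scoop_grip between 0.1 and 0.14 m and angle between scoop_grip's own z axis and vertical below 0.17 rad); the robot touches nothing.
It fails at once if the fingers touch the fruit (contact force between the fingers and fruit_small above 1 N or contact force between the fingers and fruit_large above 1 N).
It also fails if it takes over 61 s, if anything falls off the work surface, if the arm or the gripper's body presses on something with over 40 N, if the wrist force passes 120 N, or if a joint passes its speed limit or range.

## Working session

There is one attempt and no reset: what is moved stays moved. The work goes in short steps, Python scripts to look and compute and a tool call to move; the robot and the scene stay as the last step left them, time stands still between calls to the robot, and variables do not carry over. Pictures are saved under pics/ and viewed, and the job is handed in when it is done.

Besides the shell and the picture viewer there is one more tool, called as name(argument=value, ...), one argument or row to a line, values as JSON. carry_out: Moves the arm, as the interface text tells. Its arguments: {"type":"object","properties":{"rows":{"type":"array","items":{"type":"array","items":{"type":"array","items":{"type":"number"}}}},"force":{"type":"number"}},"required":["rows"]}

```bash
mkdir -p pics; cat > h.py <<'E'
import numpy as np, cv2
from rig import telemetry, cams, manip, finder
from scipy.spatial.transform import Rotation as R
def rot(im):
    a=np.array(im["attitude"],float)
    return a if a.shape==(3,3) else R.from_quat(a[[1,2,3,0]]).as_matrix()
def ray(im,uv):
    K=np.array(im["camera_matrix"]);d=np.array([(uv[0]-K[0,2])/K[0,0],(uv[1]-K[1,2])/K[1,1],1.])
    d=rot(im)@d; return np.array(im["eye"]),d/np.linalg.norm(d)
def onz(im,uv,z):
    e,d=ray(im,uv); return e+d*(z-e[2])/d[2]
def proj(im,P):
    K=np.array(im["camera_matrix"]);p=rot(im).T@(np.array(P)-np.array(im["eye"]));return K[0,0]*p[0]/p[2]+K[0,2],K[1,1]*p[1]/p[2]+K[1,2]
def tri(rs):
    A=sum(np.eye(3)-np.outer(d,d) for e,d in rs);b=sum((np.eye(3)-np.outer(d,d))@e for e,d in rs);return np.linalg.solve(A,b)
def save(im,n): cv2.imwrite("pics/"+n,im["image"][:,:,::-1])
E
python3 - <<'E'
from h import *
for n in("scene","side"):
    im=cams.get_image(n);save(im,n+"0.png");print(n,im["eye"],im["attitude"],im["camera_matrix"])
    for t in("scoop_grip","fruit_small","fruit_large","ramp"):
        print(t,[(b["xy"],round(b["confidence"],2)) for b in finder.boxes_of(im,t)])
im=cams.get_image("wrist");save(im,"wrist0.png");print(telemetry.get_state(),manip.hold_point_z)
E
```

```text
scene [1.10500542 0.13319492 0.69598836] [-0.21603796  0.53786584  0.74991697 -0.31882985] [[440.19722097   0.         281.51528146]
 [  0.         440.19722097 203.0026104 ]
 [  0.           0.           1.        ]]
scoop_grip [([230.2, 226.4], 0.79)]
fruit_small [([241.0, 230.8], 0.82)]
fruit_large [([216.1, 224.2], 0.87), ([297.2, 238.1], 0.73), ([254.9, 197.1], 0.71)]
ramp [([443.2, 271.7], 0.89)]
side [0.36050285 0.73127945 0.60726067] [ 0.05161586 -0.10667969  0.87144644 -0.47595834] [[470.76355832   0.         280.3256615 ]
 [  0.         470.76355832 209.97921118]
 [  0.           0.           1.        ]]
scoop_grip [([270.2, 194.5], 0.78), ([204.9, 311.9], 0.58)]
fruit_small [([276.5, 202.0], 0.48)]
fruit_large [([280.9, 193.5], 0.96), ([331.5, 210.0], 0.76), ([274.1, 239.4], 0.74)]
ramp [([205.1, 313.5], 0.84)]
{'clock': 0.55, 'qpos': array([-1.37001208e+00,  2.75895226e-01,  1.50492083e+00, -1.03113761e-05,
        1.36070744e+00, -1.21037606e-01]), 'qd': array([-1.03640096e-03,  1.00156204e-03,  3.53330927e-04, -7.40719501e-04,
        6.36176518e-04,  5.92346143e-05]), 'effort': array([ 4.77146714e-04, -4.16322792e+01, -2.45936966e+01, -8.72463147e-05,
        7.76426386e-04, -2.34133859e-07]), 'position': array([ 0.18184447, -0.54550805,  0.23132242]), 'ee_rot': array([ 2.71607337e-05,  8.11263658e-01, -5.84680490e-01,  2.19847132e-05]), 'contact_force': array([ 0.04790077, -0.35792614, -0.36089615]), 'moment': array([0.02171575, 0.00990096, 0.0385859 ]), 'width': 0.08550883306055823} 0.0187
```

```bash
python3 - <<'E'
import cv2
for n in("scene0","side0"):
    cv2.imwrite(f"pics/{n}b.png",cv2.resize(cv2.imread(f"pics/{n}.png"),(800,600),interpolation=cv2.INTER_CUBIC))
E
```

```text
(no output)
```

View pics/scene0b.png

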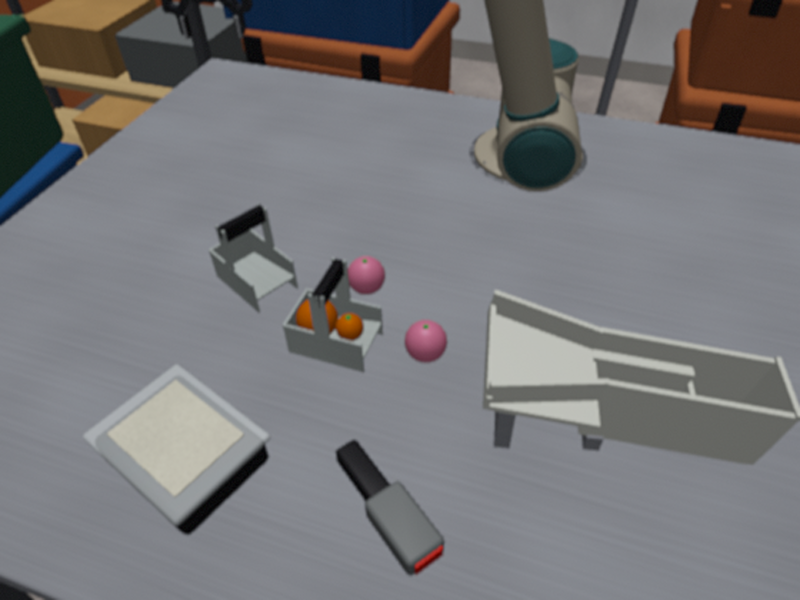

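View pics/side0b.png

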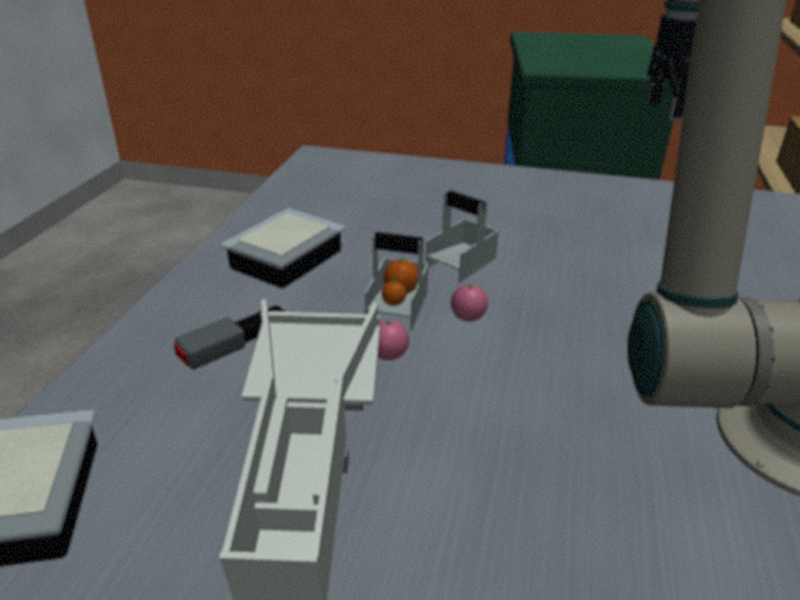

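View pics/wrist0.png

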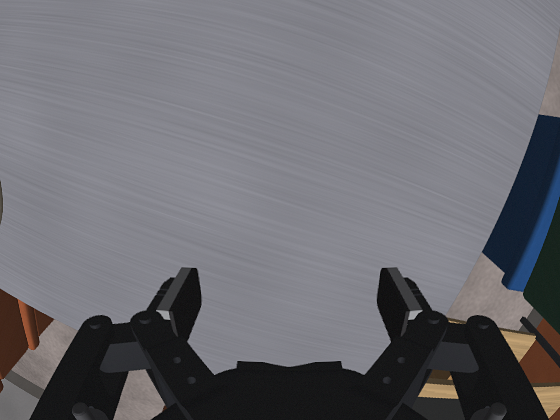

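```bash
python3 - <<'E'
import cv2
def crop(n,x,y,w,h,k,o):
    i=cv2.imread(f"pics/{n}.png")[y:y+h,x:x+w];i=cv2.resize(i,None,fx=k,fy=k,interpolation=cv2.INTER_CUBIC)
    s=10
    for c in range(0,w,s): cv2.putText(i,str(x+c),(c*k,8),0,.3,(0,255,255),1); cv2.line(i,(c*k,10),(c*k,14),(0,255,255),1)
    for r in range(0,h,s): cv2.putText(i,str(y+r),(0,r*k+4),0,.3,(0,255,255),1)
    cv2.imwrite(f"pics/{o}.png",i)
crop("scene0",190,170,100,95,6,"c1")
crop("side0",240,150,100,95,6,"c2")
crop("scene0",330,195,230,135,3,"c3")
crop("side0",150,200,130,220,3,"c4")
E
```

```text
(no output)
```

View pics/c1.png

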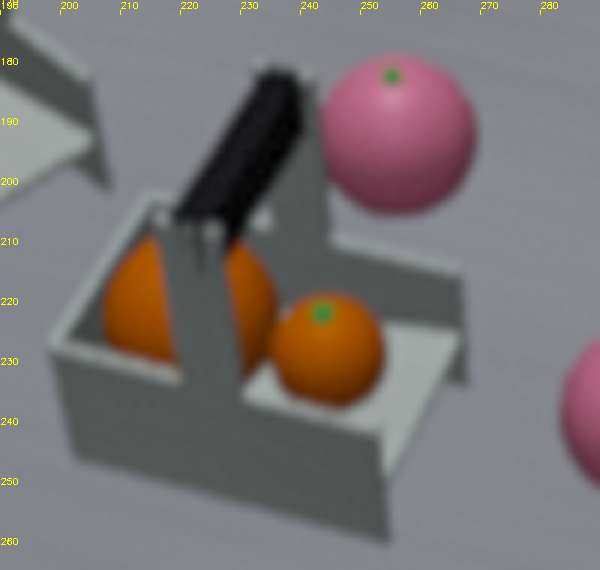

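View pics/c2.png

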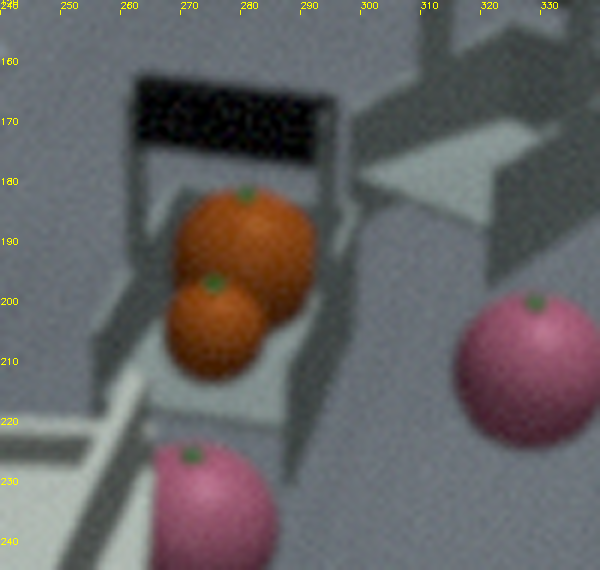

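View pics/c3.png

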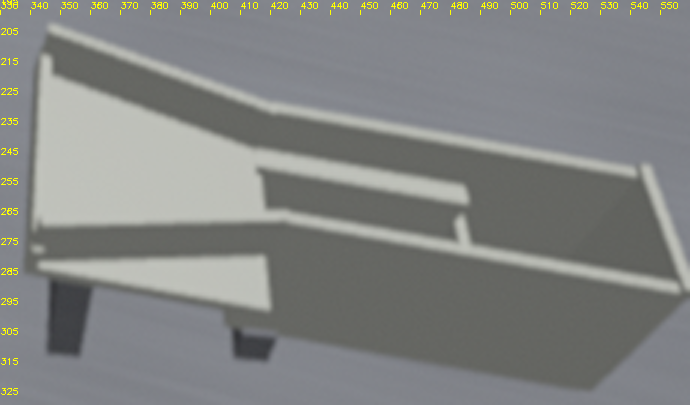

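View pics/c4.png

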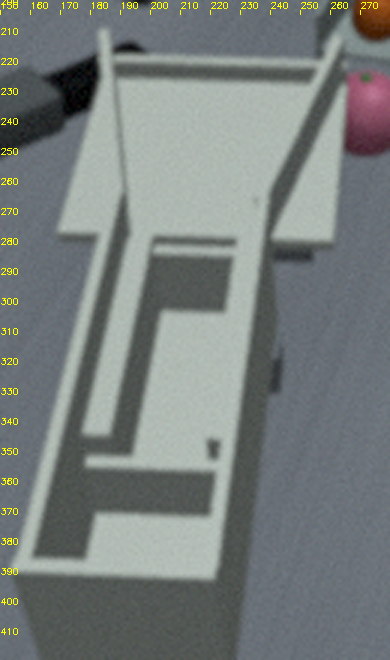

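```bash
cat > fit.py <<'E'
from h import *
from scipy.optimize import least_squares
def fit(obs,p0):
    def pts(p,m):
        c,s=np.cos(p[2]),np.sin(p[2]);m=np.array(m)/1000;return [p[0]+c*m[0]-s*m[1],p[1]+s*m[0]+c*m[1],m[2]]
    f=lambda p:np.concatenate([np.array(proj(im,pts(p,m)))-uv for im,m,uv in obs])
    r=least_squares(f,p0,loss="soft_l1");print(r.x,np.degrees(r.x[2]));
    for (im,m,uv),e in zip(obs,f(r.x).reshape(-1,2)): print(m,uv,e.round(1))
    return r.x
E
python3 - <<'E'
from fit import *
S=cams.get_image("scene");D=cams.get_image("side")
sc=[(S,(57,-38,0),(253.5,260)),(S,(-57,-38,0),(202,245)),(S,(-57,-38,58),(197.5,227)),(S,(57,-38,58),(252.5,242)),(S,(57,38,58),(266.5,214.5)),(S,(57,38,0),(267,233.5)),(S,(-57,38,58),(214,203)),
(D,(57,38,0),(288,230)),(D,(57,38,58),(288,211)),(D,(57,-38,58),(256,206)),(D,(57,-38,0),(256,218)),(D,(7,-38,133),(262,162.5)),(D,(7,38,133),(295,166))]
print("scoop",onz(S,(230,226),.06));fit(sc,[.45,-.2,1.2])
print("ramp",onz(S,(345,203),.148))
fit([(S,(-60,69,148),(345,203.5)),(S,(60,37.5,131.6),(420,231)),(S,(60,-37.5,131.6),(424,266)),(S,(-60,-69,148),(342,270)),
(D,(-60,-69,148),(185,209)),(D,(-60,69,148),(263,212)),(D,(60,37.5,131.6),(241,262)),(D,(60,-37.5,131.6),(192,263)),(D,(270,37,106),(220,391)),(D,(270,-37,106),(155,389)),(S,(270,37,106),(546,250))],[.5,.1,1.4])
for i in range(2):
  im=[S,D][i]; 
E
```

```text
scoop [ 0.59358552 -0.16395157  0.06      ]
[ 0.57636171 -0.16684913  1.56292952] 89.54926509669212
(57, -38, 0) (253.5, 260) [-0.   0.1]
(-57, -38, 0) (202, 245) [0.1 0.9]
(-57, -38, 58) (197.5, 227) [ 0.3 -0.1]
(57, -38, 58) (252.5, 242) [-1.  -0.9]
(57, 38, 58) (266.5, 214.5) [-0.6 -0.7]
(57, 38, 0) (267, 233.5) [ 0.1 -0.6]
(-57, 38, 58) (214, 203) [ 0.7 -1.8]
(57, 38, 0) (288, 230) [0.1 0.3]
(57, 38, 58) (288, 211) [ 0.6 -2.6]
(57, -38, 58) (256, 206) [-1.  -2.5]
(57, -38, 0) (256, 218) [-0.6  7.3]
(7, -38, 133) (262, 162.5) [-1.1  0.5]
(7, 38, 133) (295, 166) [-0.4  1.2]
ramp [0.55062771 0.04814665 0.148     ]
[0.60610261 0.13030174 1.77305728] 101.58869878169267
(-60, 69, 148) (345, 203.5) [5.3 0.7]
(60, 37.5, 131.6) (420, 231) [-0.  -1.5]
(60, -37.5, 131.6) (424, 266) [ 0.2 -1.4]
(-60, -69, 148) (342, 270) [ 6.4 -2.9]
(-60, -69, 148) (185, 209) [0.2 2.7]
(-60, 69, 148) (263, 212) [-0.5  1.9]
(60, 37.5, 131.6) (241, 262) [-3.4  1.5]
(60, -37.5, 131.6) (192, 263) [-1.5 -1. ]
(270, 37, 106) (220, 391) [-0.9 -3.4]
(270, -37, 106) (155, 389) [ 4.8 -3.6]
(270, 37, 106) (546, 250) [-2.   0.5]
```

```bash
cat > ov.py <<'E'
from fit import *
def P(p,m):
    c,s=np.cos(p[2]),np.sin(p[2]);m=np.array(m)/1000;return [p[0]+c*m[0]-s*m[1],p[1]+s*m[0]+c*m[1],m[2]]
def pl(x): return 106-x*.1405
def lines():
    L=[]
    for s in(1,-1):
        L.append([(-60,s*67.5,pl(-60)+34),(60,s*35,pl(60)+34),(265,s*36,pl(265)+34)])
        L.append([(-60,s*67.5,pl(-60)),(60,s*35,pl(60)),(265,s*36,pl(265))])
        L.append([(65,s*23,pl(65)),(182,s*23,pl(182))])
        L.append([(190,s*36,pl(190)),(265,s*36,pl(265))])
    for x,y,z in((-60,67.5,130),(-60,67.5,pl(-60)),(65,23,pl(65)),(182,23,pl(182)),(190,36,pl(190)),(265,36,106)): L.append([(x,-y,z),(x,y,z)])
    return L
def draw(im,p,box,k,o):
    x,y,w,h=box
    i=cv2.resize(np.ascontiguousarray(im["image"][y:y+h,x:x+w,::-1]),None,fx=k,fy=k,interpolation=cv2.INTER_CUBIC)
    for l in lines():
        q=np.array([[(a-b+.5)*k for a,b in zip(proj(im,P(p,m)),(x,y))] for m in l]).astype(np.int32)
        cv2.polylines(i,[q],False,(0,0,255),1,cv2.LINE_AA)
    cv2.imwrite("pics/"+o,i)
E
cat > ovrun.py <<'E'
from ov import *
import sys
p=[float(a) for a in sys.argv[1:4]]
S=cams.get_image("scene");D=cams.get_image("side")
draw(S,p,(330,185,230,145),3,sys.argv[4]+"s.png");draw(D,p,(140,195,150,215),3,sys.argv[4]+"d.png")
E
python3 ovrun.py .606 .130 1.773 o1
```

```text
(no output)
```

View pics/o1s.png

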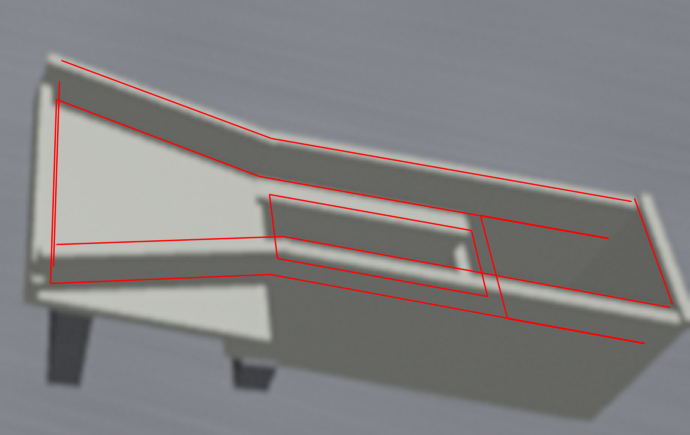

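View pics/o1d.png

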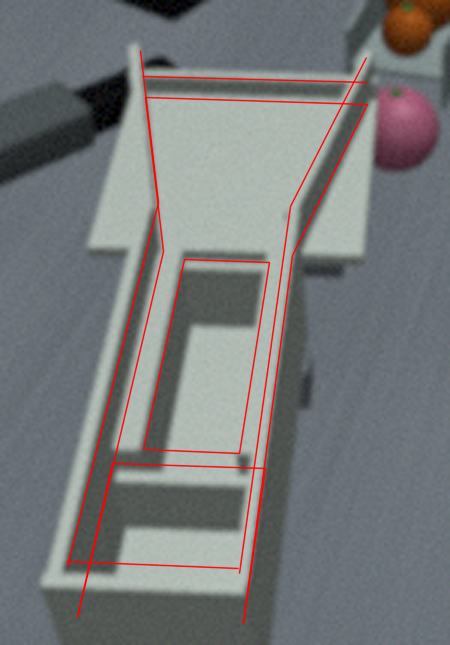

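```bash
cat > f2.py <<'E'
from ov import *
S=cams.get_image("scene");D=cams.get_image("side")
o=[(S,(65,23,pl(65)),(417.3,250.7)),(S,(182,23,pl(182)),(486,262.3)),(S,(-60,67.5,pl(-60)),(348,219.5)),(S,(-60,67.5,pl(-60)+34),(346.5,204)),(S,(60,35,pl(60)),(416.5,243.5)),(S,(60,35,pl(60)+34),(419.5,232)),
(D,(65,-23,pl(65)),(201.3,279.3)),(D,(65,23,pl(65)),(229.3,280)),(D,(182,-23,pl(182)),(189.3,345)),(D,(-60,-67.5,130),(187.5,221.3)),(D,(-60,-67.5,pl(-60)),(188,227)),(D,(-60,67.5,pl(-60)),(263,229)),(D,(60,-35,pl(60)),(194,277.5))]
p=fit(o,[.606,.13,1.77])
draw(S,p,(330,185,230,145),3,"o2s.png");draw(D,p,(140,195,150,215),3,"o2d.png")
E
python3 f2.py
```

```text
[0.60645137 0.12874665 1.7747413 ] 101.68518637971255
(65, 23, 96.8675) (417.3, 250.7) [ 1.4 -1.5]
(182, 23, 80.429) (486, 262.3) [-0.1 -1. ]
(-60, 67.5, 114.43) (348, 219.5) [-0.3 -1.6]
(-60, 67.5, 148.43) (346.5, 204) [2.8 0.6]
(60, 35, 97.57) (416.5, 243.5) [-1.3 -0.1]
(60, 35, 131.57) (419.5, 232) [-0.4 -1.5]
(65, -23, 96.8675) (201.3, 279.3) [-0.3  1.1]
(65, 23, 96.8675) (229.3, 280) [0.  1.3]
(182, -23, 80.429) (189.3, 345) [-1.7 -1.3]
(-60, -67.5, 130) (187.5, 221.3) [-0.4 -1.7]
(-60, -67.5, 114.43) (188, 227) [-0.  -0.3]
(-60, 67.5, 114.43) (263, 229) [-1.2 -0.2]
(60, -35, 97.57) (194, 277.5) [0.2 0.3]
```

View pics/o2s.png

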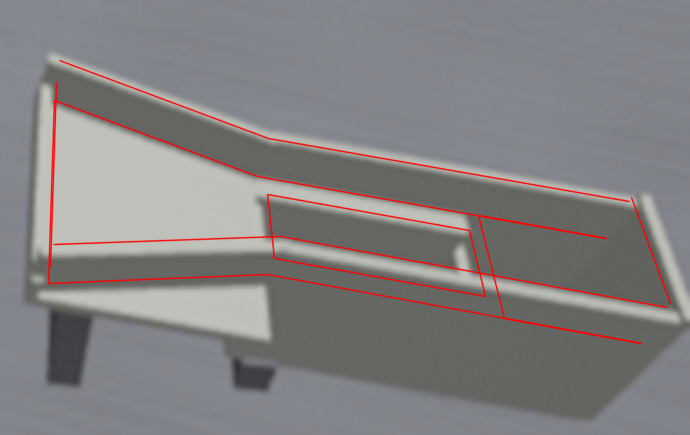

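View pics/o2d.png

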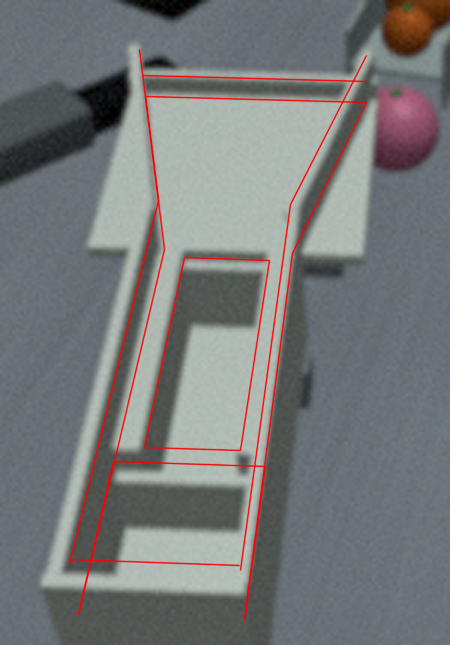

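carry_out(
  rows=[
    [[1, 3.3, 3.1, 0, 0.1], [1, 3.3, 3.1, 0, 0.1], [1, 3.3, 3.1, 0, 0.1], [1, 3.3, 3.1, 0, 0.1], [1, 3.3, 3.1, 0, 0.1], [1, 3.3, 3.1, 0, 0.1], [1, 3.3, 3.1, 0, 0.1], [1, 3.3, 3.1, 0, 0.1], [1, 3.3, 3.1, 0, 0.1], [1, 3.3, 3.1, 0, 0.1], [1, 3.2, 3.1, 0, 0.1], [1, 3.2, 3.1, 0, 0.1]],
  ],
)

```text
clock: 2.05
position: [0.5771, -0.1721, 0.2315]
ee_rot: [0.0, 1.0, -0.022, 0.0]
contact_force: [-0.7, 0.5, 0.3]
width: 0.0852
```

```bash
cat > st.py <<'E'
from h import *
s=telemetry.get_state();r=R.from_quat(s["ee_rot"][[1,2,3,0]]).as_matrix()
print(s["clock"],s["position"],"yawx",np.degrees(np.arctan2(r[1,0],r[0,0])).round(2),"f",s["contact_force"].round(1),s["moment"].round(2),"w",round(s["width"],4),"q",s["qpos"].round(2))
E
python3 st.py
```

```text
2.05 [ 0.57709603 -0.17205793  0.23145331] yawx -2.56 f [-0.7  0.5  0.3] [ 0.05 -0.02 -0.01] w 0.0852 q [-0.41  0.32  1.45 -0.    1.38 -0.36]
```

carry_out(
  rows=[
    [[1, 0, 0.3, -2, 0.036], [1, 0, 0.2, -2, 0], [1, 0, 0, -2, 0], [1, 0, 0, 0, 0]],
  ],
)

```text
clock: 2.45
position: [0.574, -0.1674, 0.1684]
ee_rot: [-0.001, 1.0, -0.006, -0.003]
contact_force: [-0.1, -0.0, 0.2]
width: 0.0853
```

```bash
python3 - <<'E'
from h import *
im=cams.get_image("wrist");save(im,"w1.png");print(im["eye"],im["attitude"],im["camera_matrix"])
S=cams.get_image("scene");D=cams.get_image("side")
k=4
a=cv2.resize(S["image"][130:280,160:300,::-1],None,fx=k,fy=k,interpolation=2);b=cv2.resize(D["image"][110:260,230:370,::-1],None,fx=k,fy=k,interpolation=2)
cv2.imwrite("pics/a1.png",cv2.resize(np.hstack([a,b]),(800,428)))
E
python3 st.py
```

```text
[ 0.57546372 -0.08643427  0.31167947] [ 0.16019998  0.98705803 -0.0061106  -0.00388214] [[325.1922621    0.         288.77330189]
 [  0.         325.1922621  207.68965567]
 [  0.           0.           1.        ]]
2.6 [ 0.57644558 -0.1688926   0.17226637] yawx -0.75 f [ 0.3 -0.3  0.8] [-0.   -0.07  0.06] w 0.0857 q [-0.4   0.35  1.54  0.    1.24 -0.39]
```

View pics/w1.png

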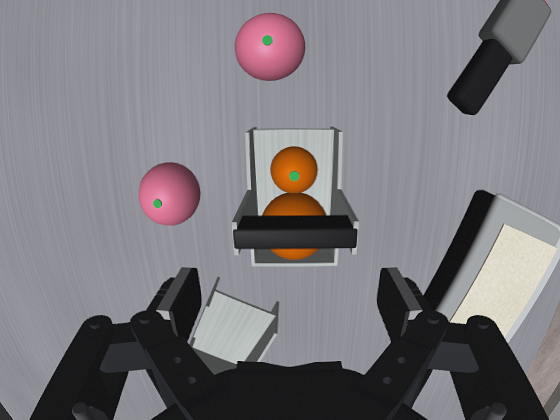

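View pics/a1.png

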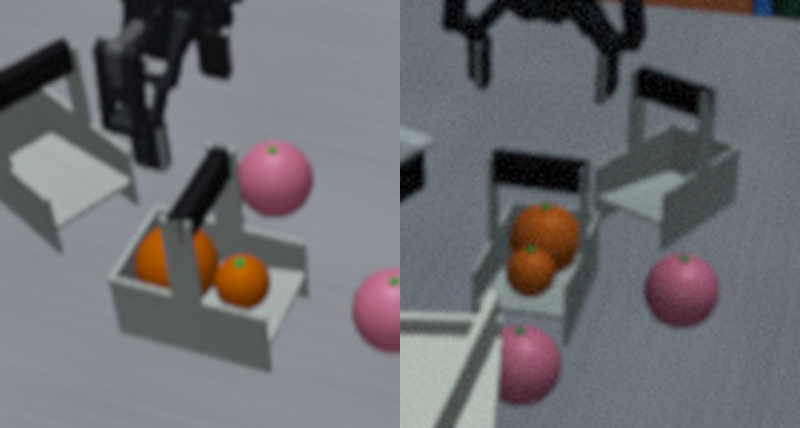

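```bash
cat >> h.py <<'E'
def fray(im,uv):
    K=np.array(im["camera_matrix"]);v=np.array([uv[0]-K[0,2],uv[1]-K[1,2]])/K[0,0];t=np.linalg.norm(v)
    d=np.r_[v/t*np.sin(t),np.cos(t)];return np.array(im["eye"]),rot(im)@d
def fz(im,uv,z):
    e,d=fray(im,uv);return e+d*(z-e[2])/d[2]
E
python3 - <<'E'
import cv2
i=cv2.imread("pics/w1.png")[180:280,220:370];i=cv2.resize(i,None,fx=5,fy=5,interpolation=2)
for c in range(0,150,10): cv2.putText(i,str(220+c),(c*5,8),0,.3,(0,255,255),1)
for r in range(0,100,10): cv2.putText(i,str(180+r),(0,r*5+4),0,.3,(0,255,255),1)
cv2.imwrite("pics/w1c.png",i)
E
```

```text
(no output)
```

View pics/w1c.png

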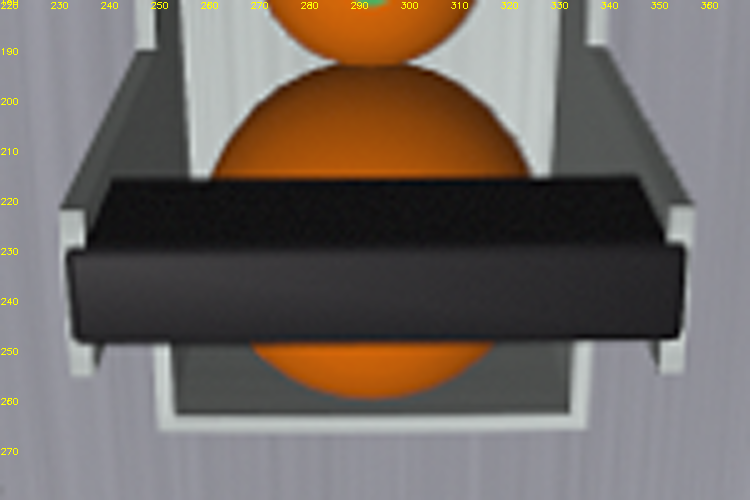

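```bash
python3 - <<'E'
from h import *
im=cams.get_image("wrist");z=.133
print(im["eye"])
a,b,c,d=[fz(im,u,z) for u in((233.5,229.5),(356.5,228.5),(235,248),(355,247))]
print(a,b,c,d,(a+b+c+d)/4,np.linalg.norm(a-b),np.degrees(np.arctan2((b-a)[1],(b-a)[0])))
E
python3 st.py
```

```text
[ 0.57690223 -0.08748194  0.31525325]
[ 0.54231509 -0.1624268   0.133     ] [ 0.61775589 -0.16294118  0.133     ] [ 0.54228    -0.17498486  0.133     ] [ 0.61761115 -0.17553456  0.133     ] [ 0.57999053 -0.16897185  0.133     ] 0.07544255637643905 -0.39065434765089835
2.65 [ 0.57665577 -0.16904484  0.17267114] yawx -0.76 f [ 0.8 -0.6  0.3] [ 0.05  0.05 -0.06] w 0.0855 q [-0.4   0.35  1.54  0.    1.24 -0.39]
```

carry_out(
  rows=[
    [[1, 0.1, 0, -1.5, 0.006], [1, 0, 0, -1, 0], [1, 0, 0, 0, 0], [1, 0, 0, 0, 0]],
  ],
)

```text
clock: 3.05
position: [0.577, -0.1687, 0.1467]
ee_rot: [0.0, 1.0, -0.004, 0.0]
contact_force: [0.9, -1.2, 0.0]
width: 0.0855
```

```bash
python3 st.py; python3 - <<'E'
from h import *
im=cams.get_image("wrist");print(im["eye"])
i=cv2.resize(im["image"][180:380,140:440,::-1],None,fx=2.6,fy=2.6,interpolation=2)
for c in range(0,300,20): cv2.putText(i,str(140+c),(int(c*2.6),8),0,.3,(0,255,255),1)
for r in range(0,200,10): cv2.putText(i,str(180+r),(0,int(r*2.6)+4),0,.3,(0,255,255),1)
cv2.imwrite("pics/w2c.png",i)
E
```

```text
3.05 [ 0.57696458 -0.16868882  0.14668407] yawx -0.42 f [ 0.9 -1.2  0. ] [-0.01  0.02  0.02] w 0.0855 q [-0.4   0.37  1.58  0.    1.19 -0.39]
[ 0.57708863 -0.08733631  0.28972704]
```

View pics/w2c.png

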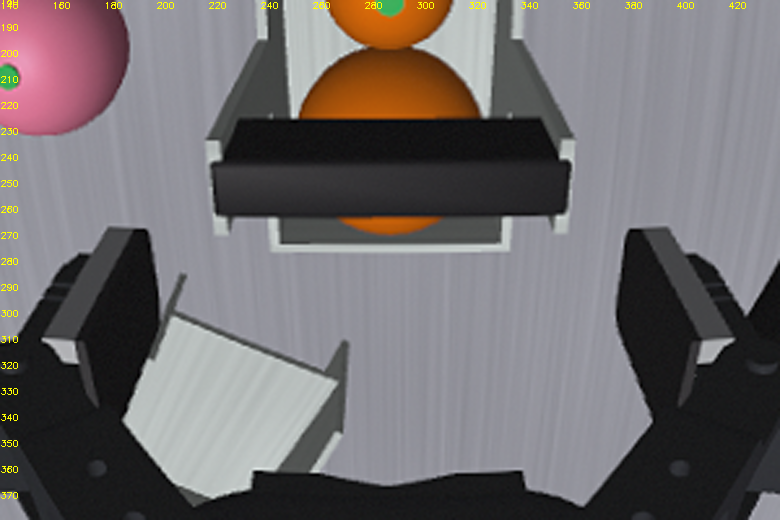

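```bash
python3 - <<'E'
from h import *
im=cams.get_image("wrist")
for u in((222,242),(356.5,241.5),(223,262.5),(356,262)): print(fz(im,u,.133))
E
```

```text
[ 0.5409081  -0.15934836  0.133     ]
[ 0.61325927 -0.15968008  0.133     ]
[ 0.5403225  -0.17187625  0.133     ]
[ 0.61394045 -0.17221895  0.133     ]
```

carry_out(
  rows=[
    [[1, 0, 0.2, -1.5, 0], [1, 0, 0, -1.5, 0], [1, 0, 0, -1.5, 0], [1, 0, 0, -0.7, 0], [1, 0, 0, 0, 0], [1, 0, 0, 0, 0]],
  ],
)

```text
clock: 3.75
position: [0.5774, -0.1668, 0.095]
ee_rot: [0.0, 1.0, -0.004, 0.001]
contact_force: [-0.1, -0.4, -0.3]
width: 0.0852
```

```bash
python3 st.py; cat > look.py <<'E'
from h import *
import sys
n=sys.argv[1];x,y,w,h=map(int,sys.argv[2:6])
S=cams.get_image("scene");D=cams.get_image("side")
x2,y2,w2,h2=map(int,sys.argv[6:10])
a=cv2.resize(S["image"][y:y+h,x:x+w,::-1],(400,int(400*h/w)),interpolation=2);b=cv2.resize(D["image"][y2:y2+h2,x2:x2+w2,::-1],(400,int(400*h2/w2)),interpolation=2)
H=max(a.shape[0],b.shape[0]);f=lambda q:np.vstack([q,np.zeros((H-q.shape[0],400,3),np.uint8)])
cv2.imwrite("pics/"+n,np.hstack([f(a),f(b)]))
E
python3 look.py a2.png 160 130 140 150 220 100 140 150
```

```text
3.75 [ 0.57738879 -0.16676274  0.09497422] yawx -0.4 f [-0.1 -0.4 -0.3] [-0.03 -0.01 -0.02] w 0.0852 q [-0.4   0.42  1.65  0.    1.07 -0.39]
```

View pics/a2.png

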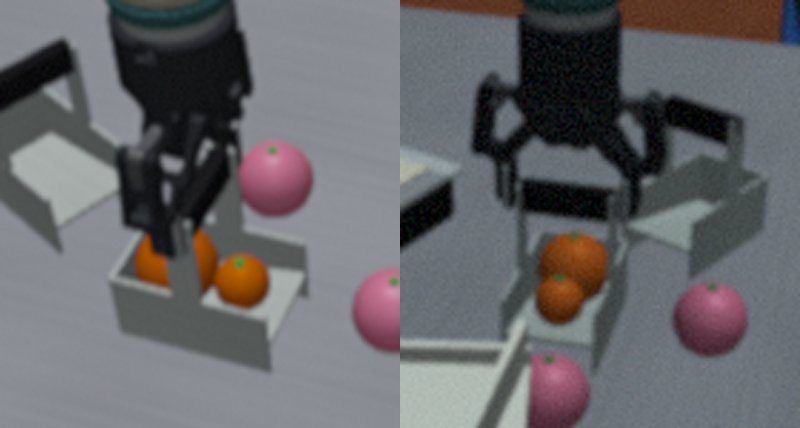

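carry_out(
  rows=[
    [[-1, 0, 0, 0, 0], [-1, 0, 0, 0, 0], [-1, 0, 0, 0, 0], [-1, 0, 0, 0, 0], [-1, 0, 0, 0, 0], [-1, 0, 0, 0, 0]],
  ],
  force=35,
)

```text
clock: 4.45
position: [0.5777, -0.1668, 0.0954]
ee_rot: [0.0, 1.0, -0.003, 0.001]
contact_force: [1.0, 0.4, 5.2]
width: 0.0756
```

```bash
python3 st.py
```

```text
4.45 [ 0.57765964 -0.16681229  0.09542112] yawx -0.4 f [1.  0.4 5.2] [0.06 0.18 0.  ] w 0.0756 q [-0.4   0.42  1.65  0.    1.07 -0.39]
```

carry_out(
  rows=[
    [[-1, 0, 0, 0.4, 0], [-1, 0, 0, 0.8, 0], [-1, 0, 0, 1, 0], [-1, 0, 0, 1, 0], [-1, 0, 0, 1, 0], [-1, 0, 0, 0.8, 0], [-1, 0, 0, 0.4, 0], [-1, 0, 0, 0, 0]],
  ],
)

```text
clock: 5.25
position: [0.5773, -0.1667, 0.1492]
ee_rot: [0.0, 1.0, -0.003, 0.001]
contact_force: [0.9, -0.8, -3.8]
width: 0.0754
```

```bash
python3 st.py;python3 look.py a3.png 160 110 140 150 220 80 140 150
```

```text
5.25 [ 0.57725911 -0.16666091  0.14921748] yawx -0.4 f [ 0.9 -0.8 -3.8] [0.07 0.04 0.01] w 0.0754 q [-0.4   0.37  1.58  0.    1.19 -0.39]
```

View pics/a3.png

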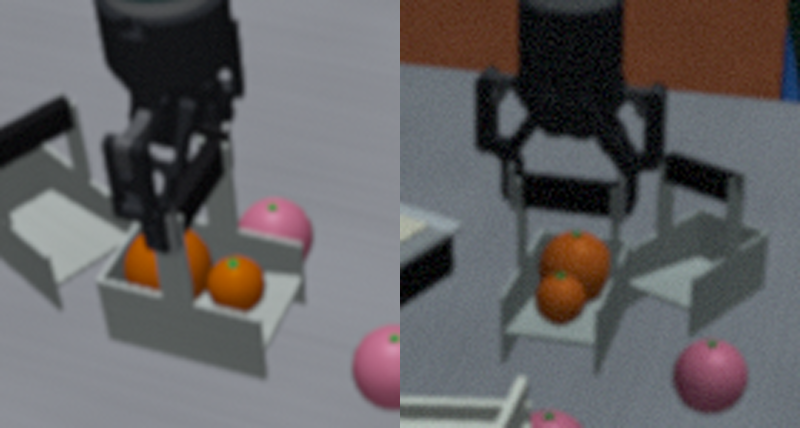

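carry_out(
  rows=[
    [[-1, 0, 0, 0.5, 0], [-1, 0, 0, 1, 0], [-1, 0, 0, 1.2, 0], [-1, 0, 0, 1.2, 0], [-1, 0, 0, 1.2, 0], [-1, 0, 0, 1.2, 0], [-1, 0, 0, 0.8, 0], [-1, 0, 0, 0.5, 0], [-1, 0, 0, 0, 0]],
  ],
)

```text
clock: 6.25
position: [0.5772, -0.1667, 0.2252]
ee_rot: [0.0, 1.0, -0.004, 0.001]
contact_force: [0.5, -0.1, -4.6]
width: 0.0754
```

carry_out(
  rows=[
    [[-1, 0.2, 0.5, 0, 0.01], [-1, 0.4, 1, 0, 0.02], [-1, 0.5, 1.5, 0, 0.02], [-1, 0.6, 1.7, 0, 0.02], [-1, 0.7, 1.9, 0, 0.02], [-1, 0.7, 2, 0, 0.02], [-1, 0.7, 2, 0, 0.02], [-1, 0.7, 1.9, 0, 0.02], [-1, 0.5, 1.5, 0, 0.02], [-1, 0.4, 1, 0, 0.02], [-1, 0.2, 0.6, 0, 0.01], [-1, 0.1, 0.3, 0, 0.01]],
  ],
)

```text
clock: 7.45
position: [0.6339, -0.007, 0.2242]
ee_rot: [0.0, 0.995, 0.102, -0.0]
contact_force: [0.1, -0.7, -4.4]
width: 0.0753
```

carry_out(
  rows=[
    [[-1, 0, 0, 0, 0], [-1, 0, 0, 0, 0]],
  ],
)

```text
clock: 7.65
position: [0.6337, -0.0082, 0.2243]
ee_rot: [0.0, 0.995, 0.101, -0.0]
contact_force: [0.7, 0.4, -4.2]
width: 0.0755
```

```bash
python3 st.py;python3 look.py a4.png 240 80 220 240 140 80 220 240
```

```text
7.65 [ 0.63367585 -0.00820941  0.22433595] yawx 11.59 f [ 0.7  0.4 -4.2] [ 0.02 -0.02  0.01] w 0.0755 q [-0.12  0.37  1.38 -0.    1.39 -0.32]
```

View pics/a4.png

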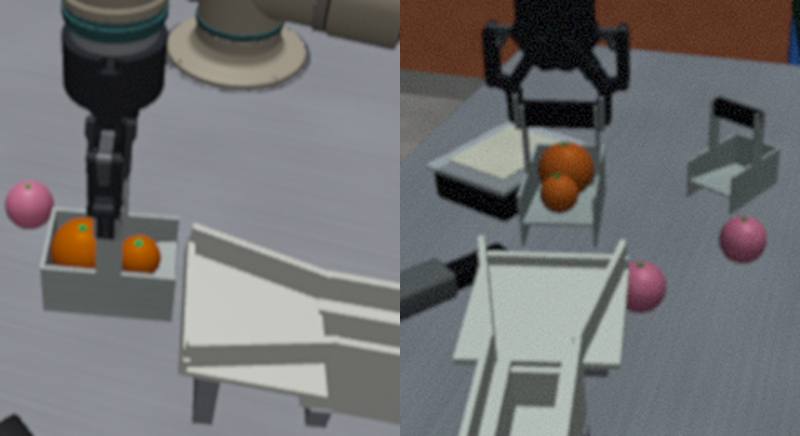

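```bash
python3 - <<'E'
from ov import *
S=cams.get_image("scene");save(S,"s5.png")
p=[.6337,-.0082,np.radians(101.5)]
i=cv2.resize(np.ascontiguousarray(S["image"][180:270,250:370,::-1]),None,fx=6,fy=6,interpolation=2)
for m in[(57,-38,129),(-57,-38,129),(57,-38,187),(-57,-38,187),(57,38,187),(-57,38,187),(0,-38,262),(0,38,262)]:
    u=proj(S,P(p,m));cv2.circle(i,(int((u[0]-250+.5)*6),int((u[1]-180+.5)*6)),4,(0,0,255),1)
cv2.imwrite("pics/s5c.png",i)
E
```

```text
(no output)
```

View pics/s5c.png

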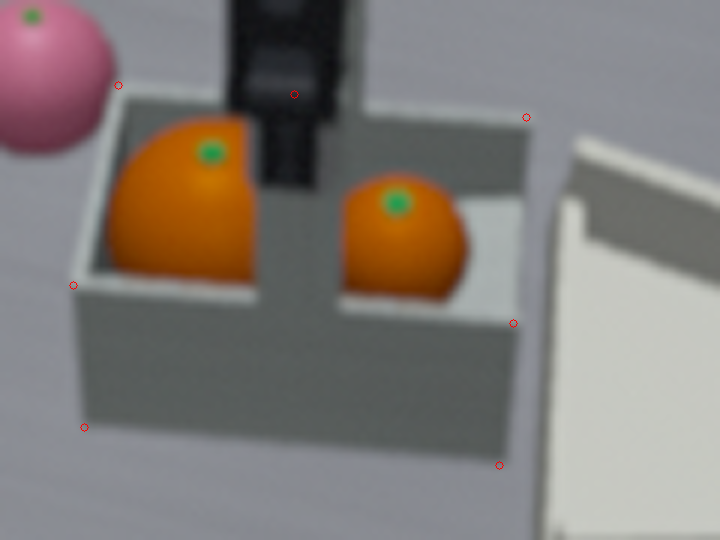

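carry_out(
  rows=[
    [[-1, 0, 0, -0.6, 0], [-1, 0, 0, -0.6, 0], [-1, -0.1, 0.5, 0, 0], [-1, -0.1, 0.6, 0, 0], [-1, -0.1, 0.4, 0, 0], [-1, -0.1, 0.4, 0, 0], [-1, 0, 0.3, 0, 0], [-1, 0, 0, 0, 0]],
  ],
)

```text
clock: 8.6
position: [0.6304, 0.0128, 0.2137]
ee_rot: [0.003, 0.995, 0.102, 0.001]
contact_force: [-0.6, -4.1, -1.1]
width: 0.0752
```

```bash
python3 st.py;python3 look.py a6.png 250 130 150 160 150 90 150 160
```

```text
8.6 [0.63042817 0.01282715 0.21373621] yawx 11.67 f [-0.6 -4.1 -1.1] [-1.25  0.08 -0.04] w 0.0752 q [-0.09  0.37  1.41 -0.    1.36 -0.29]
```

View pics/a6.png

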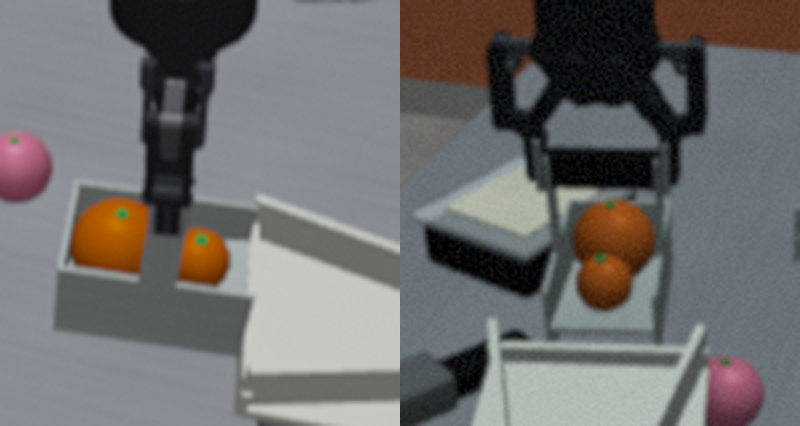

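carry_out(
  rows=[
    [[-1, -0.1, 0.8, 0.1, 0], [-1, -0.2, 1, 0.2, 0], [-1, -0.2, 1, 0.2, 0], [-1, -0.2, 1, 0.2, 0], [-1, -0.2, 1, 0.1, 0], [-1, 0, 0, 0, 0], [-1, 0, 0, 0, 0]],
  ],
)

```text
clock: 9.4
position: [0.6212, 0.0623, 0.2213]
ee_rot: [0.0, 0.995, 0.102, 0.001]
contact_force: [-0.5, -2.9, -1.5]
width: 0.0755
```

```bash
python3 st.py;python3 look.py a7.png 250 130 300 200 130 90 200 320
```

```text
9.4 [0.62121156 0.06233278 0.22126475] yawx 11.66 f [-0.5 -2.9 -1.5] [-0.65  0.06 -0.06] w 0.0755 q [-0.01  0.35  1.41 -0.    1.37 -0.21]
```

View pics/a7.png

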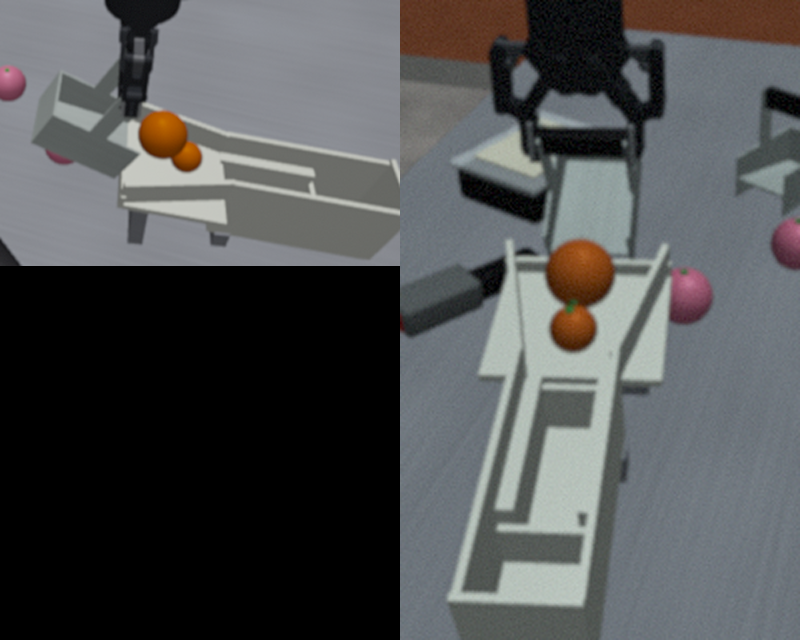

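Both fruits have left the scoop and are rolling onto the ramp. I hold still while they roll.

carry_out(
  rows=[
    [[-1, 0, 0, 0, 0], [-1, 0, 0, 0, 0], [-1, 0, 0, 0, 0], [-1, 0, 0, 0, 0], [-1, 0, 0, 0, 0], [-1, 0, 0, 0, 0], [-1, 0, 0, 0, 0], [-1, 0, 0, 0, 0], [-1, 0, 0, 0, 0], [-1, 0, 0, 0, 0], [-1, 0, 0, 0, 0], [-1, 0, 0, 0, 0]],
  ],
)

```text
clock: 10.7
position: [0.6212, 0.0624, 0.2206]
ee_rot: [0.0, 0.995, 0.101, 0.001]
contact_force: [2.0, -4.0, 5.0]
width: 0.0754
```

```bash
python3 st.py;python3 look.py a8.png 250 130 300 200 130 90 200 320
```

```text
10.7 [0.62122251 0.06239586 0.2205609 ] yawx 11.63 f [ 2. -4.  5.] [-0.96 -0.38 -0.03] w 0.0754 q [-0.01  0.36  1.41 -0.    1.37 -0.21]
```

View pics/a8.png

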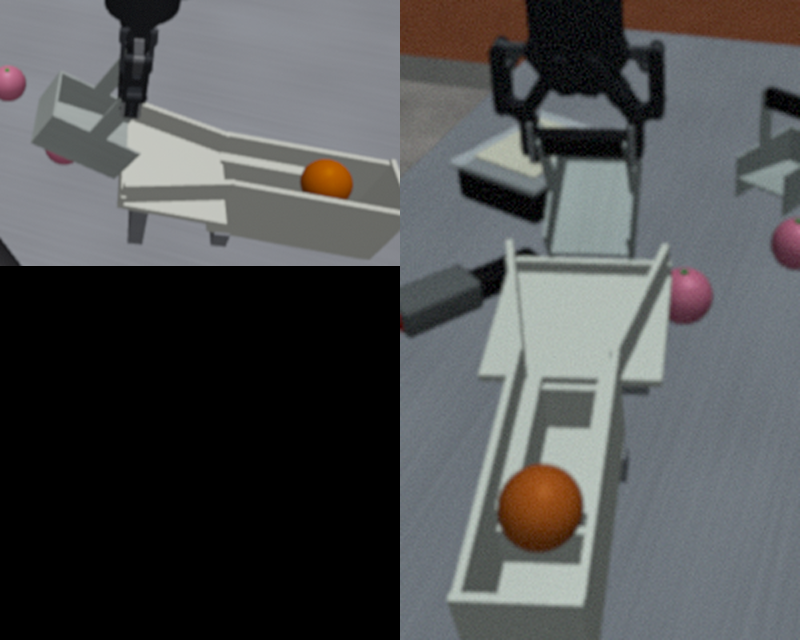

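carry_out(
  rows=[
    [[-1, 0, 0, 0, 0], [-1, 0, 0, 0, 0], [-1, 0, 0, 0, 0], [-1, 0, 0, 0, 0], [-1, 0, 0, 0, 0], [-1, 0, 0, 0, 0], [-1, 0, 0, 0, 0], [-1, 0, 0, 0, 0]],
  ],
)

```text
clock: 11.6
position: [0.6212, 0.0624, 0.2205]
ee_rot: [0.0, 0.995, 0.101, 0.0]
contact_force: [1.7, -4.5, 5.0]
width: 0.0754
```

```bash
python3 st.py;python3 look.py a9.png 330 160 230 160 140 260 120 140
```

```text
11.6 [0.6211537  0.06241602 0.22046208] yawx 11.63 f [ 1.7 -4.5  5. ] [-0.94 -0.58  0.02] w 0.0754 q [-0.01  0.36  1.41 -0.    1.37 -0.21]
```

View pics/a9.png

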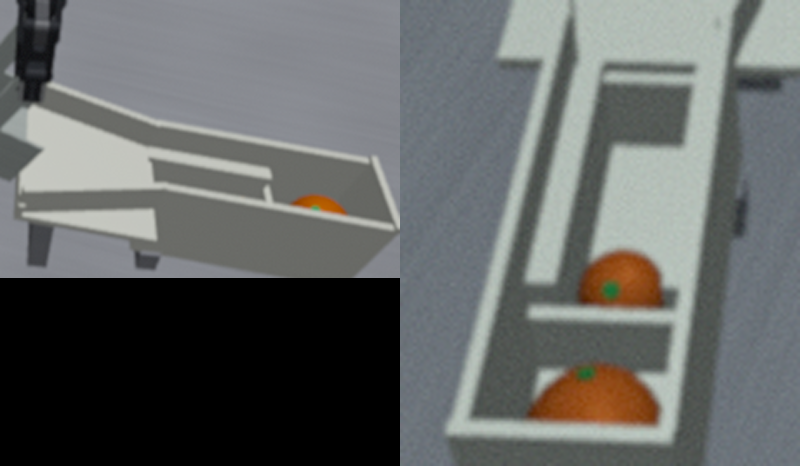

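carry_out(
  rows=[
    [[-1, 0, 0, 1, 0], [-1, 0, 0, 1.5, 0], [-1, 0.1, -0.5, 1.5, 0], [-1, 0.2, -1.5, 0, 0], [-1, 0.4, -2, 0, 0], [-1, 0.4, -2, 0, 0], [-1, 0.4, -2, 0, 0], [-1, 0.4, -2, 0, 0], [-1, 0.4, -2, 0, 0], [-1, 0.2, -1, 0, 0], [-1, 0, 0, 0, 0], [-1, 0, 0, 0, 0]],
  ],
)

```text
clock: 12.9
position: [0.6455, -0.0669, 0.2598]
ee_rot: [-0.001, 0.995, 0.101, -0.0]
contact_force: [0.8, 0.6, -2.4]
width: 0.0752
```

```bash
python3 st.py;python3 look.py a10.png 190 50 220 220 170 50 200 200;python3 - <<'E'
from h import *
S=cams.get_image("scene")
print(onz(S,(255,193),.03),onz(S,(297.2,238),.03),onz(S,(255,435*.7),.02))
E
```

```text
12.9 [ 0.64549725 -0.0669437   0.25983263] yawx 11.62 f [ 0.8  0.6 -2.4] [ 0.13  0.01 -0.  ] w 0.0752 q [-0.21  0.38  1.28  0.    1.48 -0.41]
[ 0.461951  -0.1654427  0.03     ] [ 0.55725339 -0.03739253  0.03      ] [ 0.72020321 -0.06381055  0.02      ]
```

View pics/a10.png

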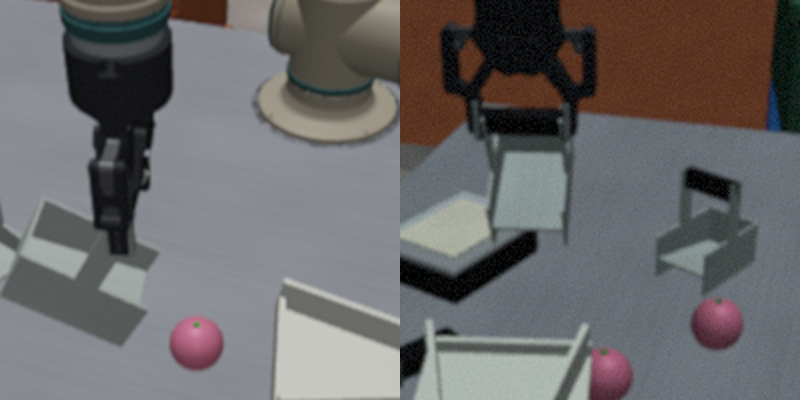

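```bash
cat > tilt.py <<'E'
from h import *
from scipy.optimize import least_squares
def model(g,yaw,t,m):
    m=np.array(m)/1000-[0,0,.12]
    v=np.array([m[0]*np.cos(t)+m[2]*np.sin(t),m[1],-m[0]*np.sin(t)+m[2]*np.cos(t)])
    return np.array(g)+R.from_euler('z',yaw).apply(v)
E
python3 - <<'E'
from tilt import *
S=cams.get_image("scene")
g=[.6455,-.067,.285];y=np.radians(101.6)
o=[((57,-38,0),(257.7,239.8)),((-57,-38,0),(191,212.5)),((57,-38,58),(271,220.5)),((57,38,58),(277.5,189)),((-57,38,58),(214,161))]
f=lambda p:np.concatenate([np.array(proj(S,model(np.array(g)+[0,p[1],p[2]],y,p[0],m)))-u for m,u in o])
r=least_squares(f,[.4,0,0]);print(np.degrees(r.x[0]),r.x[1:],f(r.x).round(1))
E
```

```text
26.46444825757403 [-0.00512784 -0.00215703] [-1.   1.5 -0.4  2.   0.3  0.3  0.6 -1.6  0.1 -1.8]
```

carry_out(
  rows=[
    [[-1, -0.4, -0.8, 0, 0], [-1, -0.7, -1.4, 0, 0], [-1, -0.8, -1.6, -1, 0], [-1, -0.8, -1.6, -2, 0], [-1, -0.8, -1.6, -2, 0], [-1, -0.6, -1.2, -2.5, 0], [-1, -0.4, -0.6, -2.5, 0], [-1, 0, 0, -2, 0], [-1, 0, 0, -1.2, 0], [-1, 0, 0, -0.6, 0], [-1, 0, 0, 0, 0], [-1, 0, 0, 0, 0]],
  ],
  force=20,
)

```text
clock: 14.3
position: [0.6016, -0.1558, 0.1233]
ee_rot: [0.0, 0.995, 0.101, 0.001]
contact_force: [0.4, -0.3, -2.3]
width: 0.0755
```

```bash
python3 st.py;python3 look.py a11.png 150 130 180 160 220 100 140 130
```

```text
14.3 [ 0.60160452 -0.15579032  0.12333394] yawx 11.65 f [ 0.4 -0.3 -2.3] [ 0.11 -0.   -0.1 ] w 0.0755 q [-0.37  0.42  1.57 -0.    1.16 -0.57]
```

View pics/a11.png

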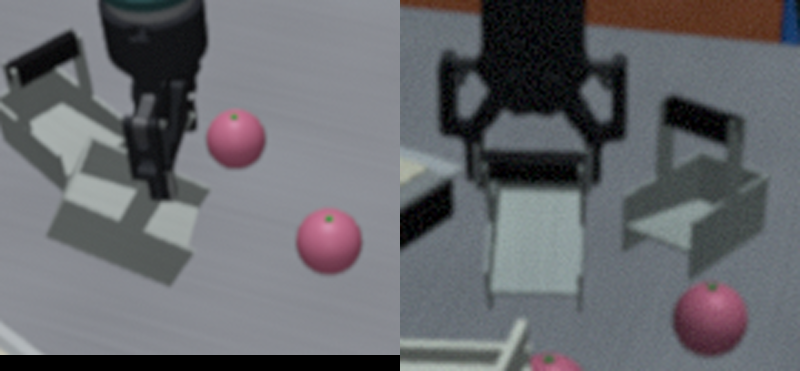

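```bash
python3 - <<'E'
from h import *
S=cams.get_image("scene")
for u in((180.6,214.6),(207,200),(150,183)): print(onz(S,u,0))
E
```

```text
[ 0.54822968 -0.30954355  0.        ]
[ 0.4883638  -0.27436862  0.        ]
[ 0.47806785 -0.42940961  0.        ]
```

carry_out(
  rows=[
    [[-1, 0, 0.5, -0.7, 0], [-1, 0, 0.5, -0.6, 0], [-1, 0.1, -0.4, -0.4, 0], [-1, 0.1, -0.5, -0.2, 0], [-1, 0.1, -0.5, -0.2, 0], [-1, 0.1, -0.5, -0.2, 0], [-1, 0, 0, 0, 0]],
  ],
)

```text
clock: 15.15
position: [0.6059, -0.1663, 0.1045]
ee_rot: [0.002, 0.995, 0.102, 0.002]
contact_force: [-5.9, -1.2, 22.2]
width: 0.0758
```

```bash
python3 st.py;python3 look.py a12.png 150 130 180 160 220 100 140 130
```

```text
15.15 [ 0.60586009 -0.16626589  0.10445882] yawx 11.67 f [-5.9 -1.2 22.2] [0.09 1.31 0.  ] w 0.0758 q [-0.38  0.44  1.58 -0.    1.12 -0.58]
```

View pics/a12.png

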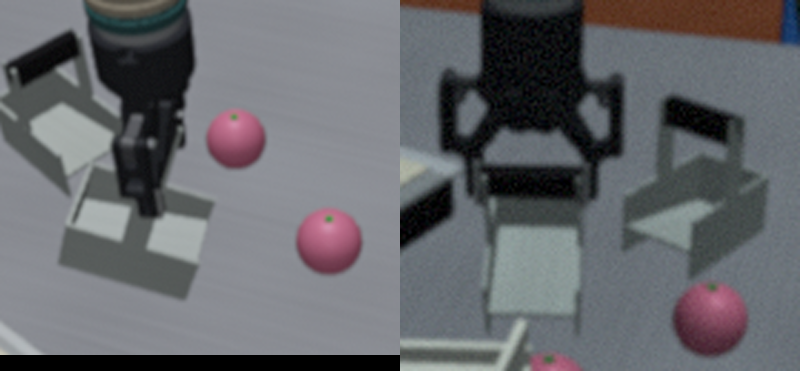

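carry_out(
  rows=[
    [[-1, 0.1, -0.4, -0.1, 0], [-1, 0.1, -0.4, -0.2, 0], [-1, 0.1, -0.4, -0.2, 0], [-1, 0, -0.2, -0.2, 0], [-1, 0, 0, 0, 0]],
  ],
)

```text
clock: 15.75
position: [0.6096, -0.1833, 0.0998]
ee_rot: [0.005, 0.995, 0.102, 0.003]
contact_force: [-7.2, -6.1, 30.8]
width: 0.0753
```

```bash
python3 st.py;python3 look.py a13.png 150 130 180 160 220 100 140 130
```

```text
15.75 [ 0.60959422 -0.18330735  0.09979844] yawx 11.72 f [-7.2 -6.1 30.8] [-0.84  1.87  0.03] w 0.0753 q [-0.4   0.46  1.57 -0.01  1.11 -0.6 ]
```

View pics/a13.png

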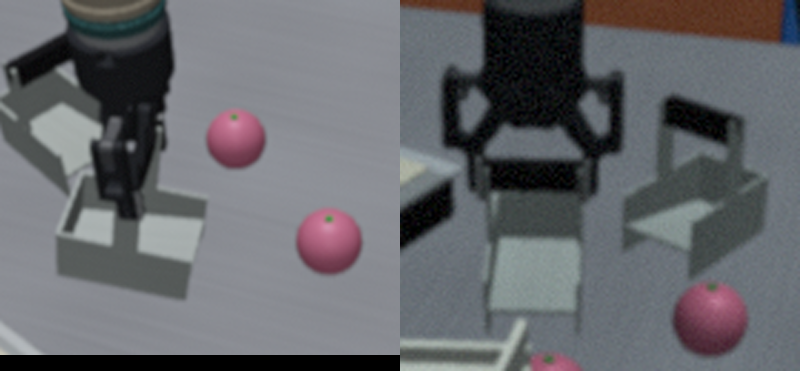

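carry_out(
  rows=[
    [[-1, 0, -0.2, 0, 0], [-1, 0, 0, 0.1, 0], [0.85, 0, 0, 0, 0], [0.9, 0, 0, 0, 0], [1, 0, 0, 0, 0], [1, 0, 0, 0, 0], [1, 0, 0, 0, 0], [1, 0, 0, 0, 0]],
  ],
)

```text
clock: 16.65
position: [0.6078, -0.1803, 0.0928]
ee_rot: [-0.0, 0.995, 0.101, -0.0]
contact_force: [0.1, -0.9, -0.5]
width: 0.085
```

```bash
python3 st.py;python3 look.py a14.png 150 130 180 160 220 100 140 130
python3 - <<'E'
from h import *
w=cams.get_image("wrist");save(w,"w14.png")
E
```

```text
16.65 [ 0.60778285 -0.18032483  0.09284373] yawx 11.64 f [ 0.1 -0.9 -0.5] [ 0.05 -0.04 -0.04] w 0.085 q [-0.4   0.46  1.57  0.    1.11 -0.6 ]
```

View pics/a14.png

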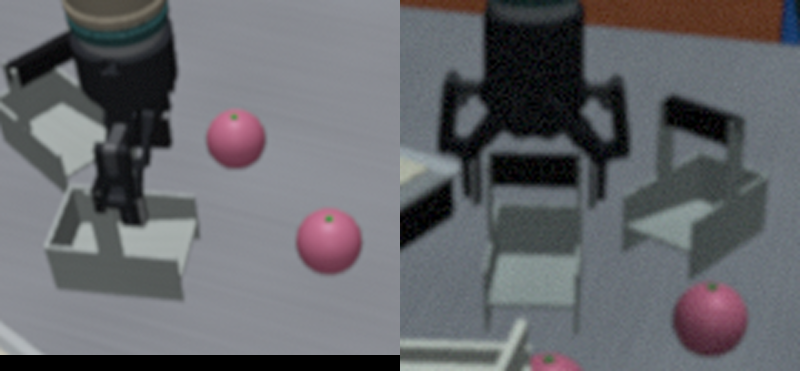

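View pics/w14.png

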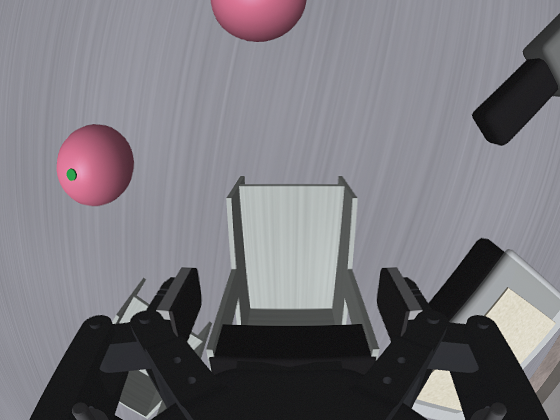

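carry_out(
  rows=[
    [[1, 0.1, 0, 0.5, 0], [1, 0, 0, 1, 0], [1, 0, 0, 1.5, 0], [1, 0, 0, 2, 0], [1, 0, 0, 2.5, 0], [1, 0, 0, 3, 0], [1, 0, 0, 3, 0], [1, 0, 0, 2, 0], [1, 0, 0, 0, 0], [1, 0, 0, 0, 0]],
  ],
)

```text
clock: 17.8
position: [0.6088, -0.1805, 0.2487]
ee_rot: [0.0, 0.995, 0.101, 0.0]
contact_force: [0.4, -0.1, 0.1]
width: 0.0856
```

```bash
python3 st.py;python3 look.py a15.png 130 110 430 220 140 120 200 280; python3 look.py a16.png 150 130 180 160 140 260 120 140
```

```text
17.8 [ 0.60876032 -0.18045625  0.24868193] yawx 11.63 f [ 0.4 -0.1  0.1] [ 0.03  0.07 -0.04] w 0.0856 q [-0.4   0.36  1.34  0.    1.44 -0.6 ]
```

View pics/a15.png

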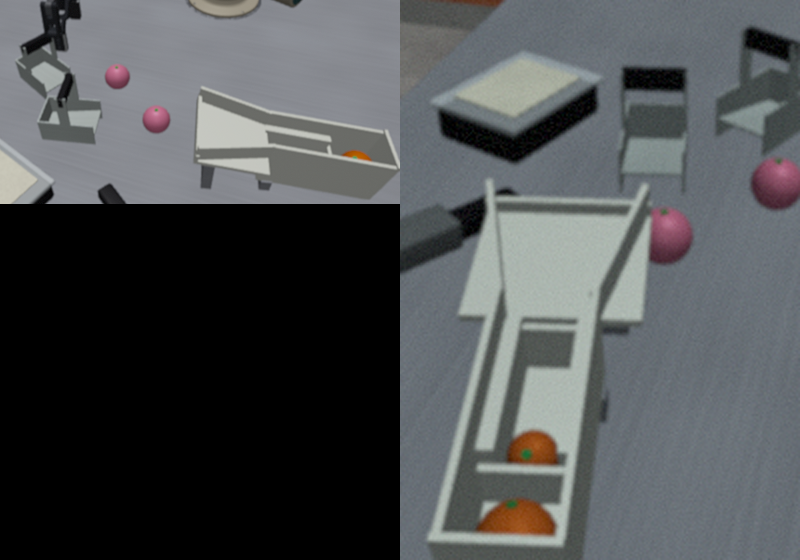

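View pics/a16.png

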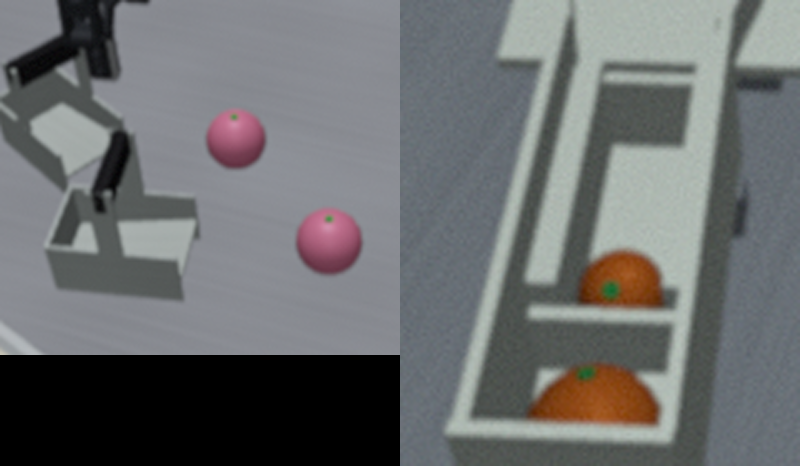

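```bash
python3 -c "
from rig import manip;print(manip.sign_off())"
```

```text
the job is handed in; nothing more can be done
None
```

I handed the job in at about 18 s. In the last pictures each mandarin is in its own opening and the empty scoop stands upright on the table. `sign_off` gave no verdict.

- **Pick-up and pour:** The moves can only turn the tool about the vertical, so I gripped the scoop across the ends of its black bar and let it pivot between the pads. I lifted it with both fruits in it. Then I pushed the lower front of the scoop against the ramp's back edge until the mouth tipped down; it measured about 26° once I had backed off. Both fruits rolled out in order.
- **Setting down:** I straightened the scoop by touching it to the table and dragging it lightly backwards, with up to 31 N of contact force. Then I let go and raised the gripper clear.

**Last checks:**
- **Small mandarin:** it lies against the downstream end of the narrow pocket.
- **Large mandarin:** it lies in the wide pocket. Neither fruit moved between the pictures.
- **Scoop:** it looks upright by eye; I did not measure its final tilt or height.
- **Gripper:** it is open, with no contact force showing.

I never brought the fingers near the fruit. The two pink balls and the second scoop still looked to be where they were. No check failed or disagreed.

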